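# Hang the cup back on the rail between the spice jars

### The job

Pick up the blue hang-on cup by its black tab and hang it on the bar of the rail stand, cup to the front, in the space between the two hanging spice jars. Rest its hook on the bar with light pressure and slide it gently along until it drops fully home into the bar's notch, then let go; do not press hard on the stand, and leave the two jars hanging where they are.

Things in the scene. Friction and masses are not known exactly. Their poses are not given: they have to be found in the camera images.
- cup: blue round cup on the worktop, 50 mm across, 92 mm high (168 mm with hook and tab), 0.11 to 0.2 kg; origin at the centre of its underside, z up. A steel strap 18 mm wide (y), 3 mm thick rises at its back (+x) and bends over backwards into a hook.
- cup_hook (a point): centre of the inside of the hook's crown (the face that rests on the bar), 32.5 mm behind (+x) the cup's axis, 135 mm above its underside; axes as the cup's. The throat is 10 mm wide along x, 5 mm to either side of this point; the rear leg reaches 27 mm down from it, its end flared outward.
- cup_tab (a point): centre of the black grip tab on top of the hook, 17.5 mm above cup_hook; the tab is 18 mm along x, 16 mm along y, 30 mm high; grip it across x from above.
- rack: rail stand, fixed: wooden foot 125 x 290 x 16 mm, two posts 252 mm apart, a flat steel bar along y between sockets at the top. Origin on the worktop straight below the middle of the bar; x to the back, y along the bar to the left, z up.
- bay (a point): middle of the stand at the bar's plain top edge, 200 mm up; axes as the rack's. The bar is 5 mm thick (x) and has one notch with upright sides, 21 mm wide along y, floor 10 mm below the edge. The bar may have slid endwise in its sockets (they hold it tight): the notch's middle lies up to 14 mm left or right of this point, not measured, to be found by feel.
- rest (a point): middle of the front of the round rest rod (10 mm thick, along y) below the bar: 105 mm up, 3 mm in front (-x) of the bar's middle plane. The straps of hung things lean on it, so that they hang upright within about 3 degrees.
- jar_left: spice jar with yellow cap in a steel wire holder, 53 mm across, one piece, hung loosely over the bar on the left (+y) by a strap hook 12 mm wide; origin at the centre of the holder's underside, about 65 mm up, 33 mm in front of the bar, 67 to 71 mm left of its middle; cap top about 105 mm, hook top 138 mm above the origin.
- jar_right: the same with a red-capped jar (cap top about 112 mm above the origin), hung on the right (-y).
- mug: striped mug on the worktop, 86 x 120 x 90 mm, a bystander; it may stand to the left or the right of the stand, with the cup on the other side.

How it is judged:
By the outcome, as a careful person would: the job done as asked, in the order asked, and still so for the second after the job is handed in, with the robot touching nothing.
It also fails if it takes over 64 s, if anything falls off the work surface, if the arm or the gripper's body presses on something with over 40 N, if the wrist force passes 120 N, or if a joint passes its speed limit or range.

### The arm

A 6-joint arm with a two-finger parallel gripper is mounted at the origin on a cart in front of the work surface, level with it; the furniture and walls round the work are solid. World frame = base frame: x ahead of the robot, y to its left, z up, the work surface at z = 0. Lengths are in m, angles in rad, forces in N, time in s.
With the tool pointing down it reaches from about 0.3 to 0.95 m from the base axis. Payload 3.1 kg.
Tool frame: the origin (TCP) lies midway between the tips of the shut fingers; the grasp point (between the pads) lies 19 mm behind it; z points along the fingers, y is the line along which they close (so a half turn about z gives the same grasp; the last joint's range is limited). The gripper opens to 85 mm and grips with 20 to 120 N. Pads are 22 mm wide; open, the fingers measure 114 mm over their backs; the gripper's body (76 mm by 85 mm) begins 54 mm behind the grasp point. The pads swing forward as they close: fully open they stand 13 mm farther back than shut.
Start: joints at [1.121, 0.308, 1.634, -0, 1.2, -0.07], TCP at [0.232, 0.58, 0.231] pointing down, gripper open.
Joint ranges: [-3.06, 3.06], [-0.79, 1.96], [0.05, 2.63], [-1.19, 4.34], [0.05, 2.64], [-2.94, 2.94]. Speed limits (rad/s): [2.79, 2.79, 3.14, 3.14, 3.14, 3.14].

### API

Orientations are given as a unit quaternion [x, y, z, w].
In Python, from rig import bot gives the robot as it stands.
- The arm moves only by the shell command python3 -m pendant 'ROWS'. ROWS is JSON, a list of rows, each a list of 7 numbers: the turn, a rotation vector about the tool's x, y, z in rad, then the shift along the tool's x, y, z in m, then the opening, from 0 (shut) to 1 (fully open). A call has 1 to 12 rows; each row is the pose to reach, as a shift and turn from the pose commanded when the call began, along the tool's axes at that moment; what a row does not reach only later rows make up. A row lasts 1/8 s, in which the tool goes at most 62.5 mm and 10.7 degrees, less where a joint would pass 70% of its speed; a pose out of reach is approached as far as the arm can. A call with a gripper value outside its range is refused whole. The fingers move at their own pace and stop on an object; the grip force is fixed at half the most. Time passes only in rows, so rows that repeat a pose let the fingers close. It gives the time, the measured TCP pose, the force, the opening and the grip force at its end, in the units of the state.
- bot.get_obs(): the state, without advancing time (a new reading comes with each control period).
- bot.capture(name): name is "scene" or "side" or "wrist"; returns a dict with "frame" (480x640x3 uint8, red, green, blue), "range_z" (480x640 float32, m along the optical axis (not along the pixel's ray), 0 where there is no reading), "K" (3x3 intrinsics, pixels), "xyz" and "orientation" of the camera in the world. Camera axes: x right, y down, z forward; pixel columns grow to the right and rows downward; lengths in m; the calibration is good to about 2 mm. A picture is of the moment at which its call begins.
- bot.close_job(): hands the job in; it is judged then, once.
Trained networks look in a picture, given as the dict that the camera call returned (one of the last four; its "shot" number tells which), for a name from the list of things; names that differ only in an ending like _2 or _b are one class to them, and where a whole thing is asked for, a point or a joint stands for the part that bears it (a point fixed in the world has none). Each returns a list of dicts, best first, with "score" (0 to 1); they miss things now and then, are a little off and sometimes report something else, mostly with a low value. They report only what shows in the picture. A call takes as long as a camera call.
- bot.search_frame(picture, thing): "bbox" ([left, top, right, bottom] in pixels, round what is visible of it).
- bot.cut_out(picture, thing): "mask" (480x640 bool, what is visible of it) and "bbox" ([left, top, right, bottom] in pixels, round what is visible of it).
The state is a dict: "clock": time; "joints": joint angles; "joint_vel": joint speeds; "tau": joint torques, N m; "eef_pos": TCP position; "eef_rot": TCP orientation; "ft_force": force on the tool from outside, world axes, zero at the start; "moment": the same for the moment, N m; "finger_gap": finger opening in m; "gripper_force": force on a finger pad.
Only numpy, scipy, OpenCV 4.12 (cv2) and the standard library are available. Lean on these libraries where they do the work, as an engineer would, in place of code of your own. Each camera call takes 0.05 s, during which the arm holds its last target. There are 200 camera calls.

## Working session

There is one attempt and no reset: what is moved stays moved. The work goes in short steps, Python scripts to look and compute and a shell command to move; the robot and the scene stay as the last step left them, time stands still between calls to the robot, and variables do not carry over. Pictures are saved under pics/ and viewed, at most 10 in all, crops included, and the job is handed in when it is done.

```bash
mkdir -p pics; ls; cat > h.py <<'E'
import numpy as np, cv2
from scipy.spatial.transform import Rotation as R
from rig import bot
def cloud(p,mask=None):
    K=p["K"];z=p["range_z"];v,u=np.nonzero((z>0)&(mask if mask is not None else True))
    d=z[v,u];c=np.stack([(u-K[0,2])*d/K[0,0],(v-K[1,2])*d/K[1,1],d],1)
    return R.from_quat(p["orientation"]).apply(c)+p["xyz"],u,v
def save(p,n): cv2.imwrite(f"pics/{n}.png",p["frame"][:,:,::-1])
E
python3 - <<'E'
from h import *
o=bot.get_obs();print({k:np.round(v,3).tolist() for k,v in o.items()})
ps=[]
for c in ["scene","side"]:
    p=bot.capture(c);save(p,c+"0");print(c,np.round(p["xyz"],3),np.round(R.from_quat(p["orientation"]).as_matrix()[:,2],2))
    for t in ["cup","cup_tab","rack","jar_left","jar_right","mug"]:
        r=bot.cut_out(p,t)[:2]
        for q in r:
            w=cloud(p,q["mask"])[0]
            print(t,round(q["score"],2),np.round(q["bbox"]),len(w), np.round(np.percentile(w,[2,50,98],axis=0),3).tolist() if len(w) else "")
E
python3 - <<'E'
import cv2,numpy as np
E
true
```

```text
pics
{'clock': 0.0, 'joints': [1.121, 0.309, 1.635, -0.0, 1.2, -0.07], 'joint_vel': [0.0, 0.001, 0.001, -0.0, 0.002, -0.001], 'tau': [0.0, -41.526, -27.666, -0.0, 0.01, -0.0], 'eef_pos': [0.231, 0.58, 0.23], 'eef_rot': [0.189, 0.982, -0.001, -0.0], 'ft_force': [-0.131, -0.21, 0.772], 'moment': [0.004, 0.02, 0.004], 'gripper_force': 0.0, 'finger_gap': 0.086}
scene [0.018 0.938 0.703] [ 0.37 -0.79 -0.49]
cup_tab 0.45 [319. 205. 343. 255.] 1117 [[0.409, -0.31, -0.0], [0.428, -0.034, 0.124], [0.523, -0.024, 0.175]]
rack 0.67 [309. 189. 365. 316.] 2119 [[0.378, -0.12, 0.005], [0.415, -0.019, 0.015], [0.488, 0.119, 0.175]]
jar_left 0.95 [306. 238. 317. 289.] 500 [[0.414, 0.072, 0.064], [0.42, 0.1, 0.13], [0.44, 0.11, 0.168]]
jar_right 0.9 [322. 202. 343. 257.] 1012 [[0.41, -0.059, 0.065], [0.427, -0.033, 0.126], [0.459, -0.025, 0.175]]
mug 0.64 [358. 202. 398. 245.] 1369 [[0.362, -0.362, 0.003], [0.397, -0.246, 0.058], [0.443, -0.228, 0.089]]
side [-0.089 -0.875  0.535] [ 0.48  0.8  -0.36]
cup 0.78 [247. 184. 273. 259.] 1060 [[0.376, 0.237, 0.0], [0.401, 0.251, 0.065], [0.441, 0.287, 0.163]]
cup_tab 0.97 [246. 188. 273. 262.] 1047 [[0.376, 0.237, 0.002], [0.401, 0.252, 0.066], [0.442, 0.413, 0.163]]
rack 0.62 [271. 181. 379. 324.] 5145 [[0.379, -0.128, 0.001], [0.451, -0.032, 0.016], [0.502, 0.152, 0.2]]
jar_left 0.92 [293. 188. 322. 254.] 1189 [[0.415, 0.063, 0.067], [0.432, 0.072, 0.122], [0.467, 0.097, 0.195]]
jar_right 0.79 [320. 206. 354. 281.] 1538 [[0.409, -0.075, 0.066], [0.424, -0.066, 0.128], [0.46, -0.039, 0.196]]
mug 0.64 [366. 304. 420. 376.] 3382 [[0.361, -0.336, 0.006], [0.392, -0.293, 0.06], [0.445, -0.233, 0.089]]
mug 0.36 [323. 205. 354. 282.] 1515 [[0.409, -0.075, 0.066], [0.424, -0.066, 0.128], [0.46, -0.04, 0.196]]
```

```bash
python3 - <<'E'
from h import *
a=cv2.imread("pics/scene0.png")[140:340,250:450];b=cv2.imread("pics/side0.png")[160:360,220:420]
p=bot.capture("wrist");save(p,"w0")
o=bot.get_obs();T=R.from_quat(o["eef_rot"])
print("cam in tool",np.round(T.inv().apply(p["xyz"]-o["eef_pos"]),3),np.round((T.inv()*R.from_quat(p["orientation"])).as_matrix(),2).tolist(),p["K"][0])
print(np.round(T.as_matrix(),3).tolist())
im=np.hstack([cv2.resize(x,(400,400),interpolation=cv2.INTER_CUBIC) for x in (a,b)])
cv2.imwrite("pics/c0.png",im)
E
```

```text
cam in tool [ 0.077 -0.001 -0.142] [[-0.0, -0.95, -0.31], [1.0, -0.0, -0.0], [0.0, -0.31, 0.95]] [392.92947582   0.         321.75911098]
[[-0.929, 0.371, 0.0], [0.371, 0.929, 0.0], [0.0, 0.0, -1.0]]
```

View pics/c0.png

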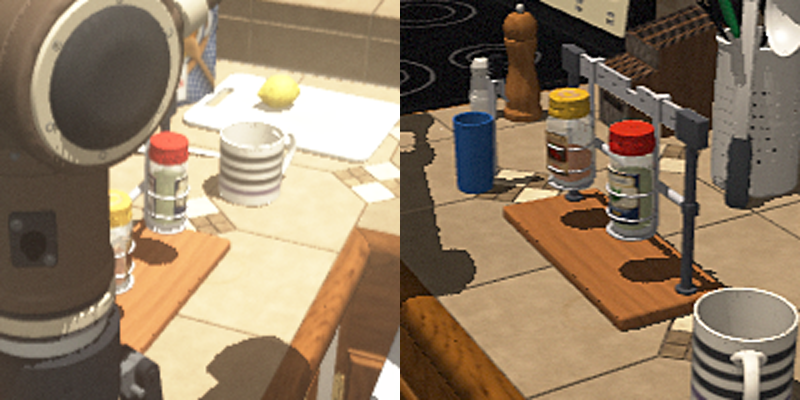

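```bash
python3 -m pendant '[[0,0,0.17,-0.04,-0.03,-0.03,1],[0,0,0.34,-0.09,-0.06,-0.06,1],[0,0,0.51,-0.14,-0.10,-0.09,1],[0,0,0.68,-0.19,-0.135,-0.12,1],[0,0,0.85,-0.23,-0.165,-0.13,1],[0,0,1.02,-0.26,-0.185,-0.13,1],[0,0,1.19,-0.283,-0.199,-0.13,1],[0,0,1.19,-0.283,-0.199,-0.13,1],[0,0,1.19,-0.283,-0.199,-0.13,1]]'
cat > m.py <<'E'
from h import *
import sys
def look(n,things,cams=("wrist",)):
    for c in cams:
        p=bot.capture(c);save(p,n+c)
        np.savez(f"pics/{n}{c}",**{k:p[k] for k in("frame","range_z","K","xyz","orientation")})
        for t in things:
            for q in bot.cut_out(p,t)[:1]:
                w=cloud(p,q["mask"])[0]
                print(c,t,round(q["score"],2),np.round(q["bbox"]),len(w), np.round(np.percentile(w,[2,50,98],axis=0),3).tolist() if len(w) else "")
E
python3 - <<'E'
from m import *
look("a",["cup","cup_tab","rack","jar_left"],("wrist","scene"))
o=bot.get_obs();print(o["clock"],o["eef_pos"],o["eef_rot"],o["joints"])
E
```

```text
clock: 1.88
eef_pos: [0.4204, 0.2912, 0.3613]
eef_rot: [0.706, 0.708, 0.0, -0.0]
ft_force: [0.1, 0.3, 0.1]
finger_gap: 0.0852
gripper_force: 0.0
wrist cup 0.9 [278. 186. 344. 247.] 2653 [[0.378, 0.239, 0.001], [0.405, 0.258, 0.069], [0.441, 0.285, 0.167]]
wrist cup_tab 0.77 [280. 185. 346. 250.] 2715 [[0.377, 0.237, -0.001], [0.405, 0.258, 0.069], [0.441, 0.285, 0.167]]
wrist rack 0.65 [294. 272. 392. 440.] 9839 [[0.383, -0.098, 0.011], [0.448, 0.108, 0.016], [0.506, 0.16, 0.201]]
wrist jar_left 0.56 [315. 330. 381. 431.] 4073 [[0.416, 0.066, 0.065], [0.441, 0.1, 0.149], [0.476, 0.111, 0.202]]
scene cup 0.77 [260. 281. 296. 368.] 1683 [[0.376, 0.155, 0.001], [0.403, 0.272, 0.07], [0.499, 0.288, 0.164]]
scene cup_tab 0.84 [264. 284. 297. 366.] 1616 [[0.376, 0.242, 0.005], [0.402, 0.272, 0.07], [0.438, 0.288, 0.165]]
scene rack 0.74 [260. 183. 363. 329.] 4526 [[0.381, -0.112, 0.004], [0.447, 0.065, 0.015], [0.5, 0.163, 0.2]]
scene jar_left 0.7 [282. 220. 317. 291.] 1398 [[0.415, -0.188, -0.001], [0.437, 0.104, 0.126], [0.573, 0.114, 0.199]]
2.375 [0.42060876 0.29095289 0.36122337] [ 7.06509317e-01  7.07703737e-01 -7.37692185e-05 -5.40965996e-06] [ 5.20022303e-01 -1.00433486e-02  1.73644219e+00 -2.87236368e-05
  1.41533900e+00  5.18337587e-01]
```

View pics/awrist.png

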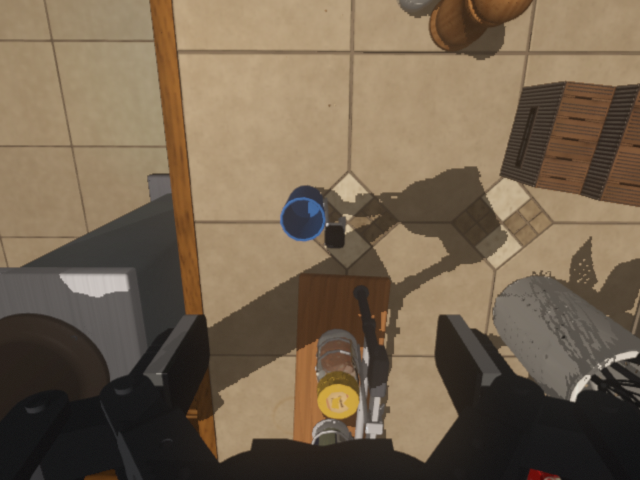

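```bash
python3 - <<'E'
from h import *
for n in("awrist","ascene"):
    p=dict(np.load(f"pics/{n}.npz"));w,u,v=cloud(p)
    f=p["frame"][v,u].astype(int)
    s=(abs(w[:,0]-.41)<.06)&(abs(w[:,1]-.26)<.06)&(w[:,2]>.01)
    b=s&(f[:,2]>f[:,0]+30)&(w[:,2]<.1)
    t=s&(w[:,2]>.145)
    q=w[t];print(n,"tab",len(q),np.round(np.percentile(q,[3,50,97],axis=0),4).tolist())
    top=q[q[:,2]>q[:,2].max()-.006];print("top",len(top),np.round(top.mean(0),4),np.round(cv2.minAreaRect((top[:,:2]*1000).astype(np.float32)),1) if 0 else cv2.minAreaRect((top[:,:2]*1000).astype(np.float32)))
    q=w[b&(w[:,2]>.015)];print("blue",len(q),np.round(np.percentile(q,[1,50,99],axis=0),4).tolist())
    from scipy.optimize import least_squares
    q=q[(q[:,2]>.02)]
    if n=="awrist": q=q[q[:,2]>.086]
    r=least_squares(lambda c:np.hypot(q[:,0]-c[0],q[:,1]-c[1])-.0245,[.403,.26],loss="soft_l1",f_scale=.002);print("axis",r.x,r.cost,len(q))
    # bar: top region
    bq=w[(w[:,2]>.185)&(w[:,2]<.206)&(abs(w[:,0]-.46)<.05)&(abs(w[:,1]-.01)<.17)]
    if len(bq)>5:
        for y in np.arange(-.13,.16,.02):
            k=abs(bq[:,1]-y)<.01
            if k.sum():print(round(y,3),k.sum(),np.round(np.percentile(bq[k],[5,50,95],axis=0)[:,[0,2]],3).tolist())
E
```

```text
awrist tab 40396 [[0.3544, 0.2823, 0.3806], [0.395, 0.3006, 0.4329], [0.4672, 0.3069, 0.4484]]
top 3471 [0.4206 0.3063 0.4479] ((407.9161376953125, 305.2141418457031), (96.3857192993164, 6.814225673675537), 0.12864579260349274)
blue 464 [[0.3752, 0.2376, 0.0307], [0.4057, 0.2569, 0.0909], [0.4228, 0.2854, 0.0931]]
axis [0.3989339  0.26167965] 0.000515641252900472 396
0.07 45 [[0.467, 0.188], [0.468, 0.199], [0.474, 0.202]]
0.09 370 [[0.462, 0.187], [0.469, 0.2], [0.477, 0.203]]
0.11 123 [[0.469, 0.189], [0.471, 0.199], [0.474, 0.2]]
0.13 323 [[0.465, 0.19], [0.471, 0.201], [0.479, 0.202]]
0.15 490 [[0.466, 0.187], [0.472, 0.2], [0.48, 0.202]]
ascene tab 6090 [[0.353, 0.2782, 0.3773], [0.3915, 0.3039, 0.4758], [0.4647, 0.319, 0.6294]]
top 94 [0.3905 0.3033 0.6369] ((409.7898864746094, 311.1735534667969), (71.51742553710938, 30.86951446533203), 32.90643310546875)
blue 811 [[0.3755, 0.2408, 0.016], [0.3892, 0.2722, 0.0692], [0.4221, 0.2879, 0.0922]]
axis [0.40053565 0.26474872] 0.001360476358588181 783
-0.13 11 [[0.452, 0.188], [0.454, 0.196], [0.462, 0.201]]
-0.11 45 [[0.453, 0.187], [0.455, 0.199], [0.466, 0.202]]
-0.09 50 [[0.454, 0.187], [0.458, 0.197], [0.467, 0.201]]
-0.07 23 [[0.459, 0.186], [0.461, 0.197], [0.465, 0.199]]
-0.05 58 [[0.456, 0.187], [0.461, 0.198], [0.469, 0.203]]
-0.03 33 [[0.462, 0.185], [0.463, 0.194], [0.466, 0.2]]
-0.01 34 [[0.463, 0.187], [0.465, 0.194], [0.469, 0.2]]
0.01 22 [[0.464, 0.186], [0.466, 0.189], [0.469, 0.198]]
0.03 31 [[0.464, 0.187], [0.466, 0.195], [0.471, 0.199]]
0.05 41 [[0.465, 0.186], [0.467, 0.194], [0.471, 0.2]]
0.07 25 [[0.467, 0.187], [0.468, 0.195], [0.472, 0.2]]
0.09 77 [[0.462, 0.187], [0.469, 0.197], [0.478, 0.202]]
0.11 37 [[0.468, 0.187], [0.47, 0.195], [0.474, 0.199]]
0.13 53 [[0.465, 0.186], [0.467, 0.199], [0.478, 0.202]]
0.15 79 [[0.466, 0.187], [0.468, 0.198], [0.479, 0.202]]
```

```bash
python3 -m pendant '[[0,0,0,-0.03,0.005,0,1],[0,0,0,-0.08,0.01,0,1],[0,0,0,-0.13,0.02,0,1],[0,0,0,-0.15,0.03,0,1],[0,0,0,-0.15,0.03,0,1],[0,0,0,-0.15,0.03,0,1]]'
python3 - <<'E'
from m import *
look("b",["cup","jar_left","jar_right"],("wrist","side"))
E
```

```text
clock: 3.12
eef_pos: [0.4508, 0.1412, 0.3613]
eef_rot: [0.707, 0.707, 0.0, -0.0]
ft_force: [0.3, 0.2, -0.2]
finger_gap: 0.0852
gripper_force: 0.0
wrist cup 0.57 [242.  43. 314.  95.] 3086 [[0.376, 0.239, 0.0], [0.4, 0.262, 0.067], [0.442, 0.283, 0.167]]
wrist jar_left 0.63 [283. 213. 358. 287.] 3690 [[0.416, 0.066, 0.064], [0.443, 0.094, 0.166], [0.478, 0.111, 0.203]]
wrist jar_right 0.91 [283. 320. 350. 428.] 4005 [[0.411, -0.069, 0.066], [0.435, -0.038, 0.157], [0.47, -0.028, 0.202]]
side cup 0.93 [249. 187. 275. 258.] 1015 [[0.376, 0.237, 0.004], [0.402, 0.251, 0.067], [0.44, 0.287, 0.163]]
side jar_left 0.75 [292. 187. 319. 256.] 1254 [[0.415, 0.063, 0.065], [0.432, 0.072, 0.123], [0.471, 0.105, 0.196]]
side jar_right 0.77 [320. 207. 354. 279.] 1555 [[0.409, -0.075, 0.066], [0.424, -0.066, 0.129], [0.46, -0.038, 0.197]]
```

View pics/bwrist.png

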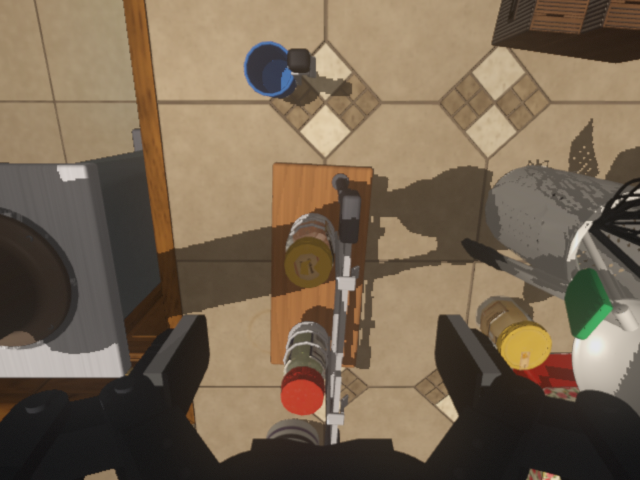

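```bash
python3 - <<'E'
from h import *
from scipy.optimize import least_squares
for n in("awrist","bwrist","ascene","bside","side0"):
    try:p=dict(np.load(f"pics/{n}.npz"))
    except Exception:continue
    w,u,v=cloud(p);f=p["frame"][v,u].astype(int)
    s=(abs(w[:,0]-.41)<.06)&(abs(w[:,1]-.26)<.06)&(w[:,2]<.19)
    q=w[s&(w[:,2]>.145)]
    print(n,"tab",len(q),np.round(np.percentile(q,[3,50,97],axis=0),4).tolist())
    q=q[q[:,2]>.16];print("  top rect",len(q),np.round(np.percentile(q,[2,98],axis=0),4).tolist(),cv2.minAreaRect((q[:,:2]*1000).astype(np.float32)) if len(q)>4 else"")
    if "wrist" in n:
        q=w[s&(w[:,2]>.088)&(w[:,2]<.096)&(f[:,2]>f[:,0]+30)]
        r=least_squares(lambda c:np.hypot(q[:,0]-c[0],q[:,1]-c[1])-c[2],[.403,.26,.024],loss="soft_l1",f_scale=.001);print("  axis",r.x,len(q))
    bq=w[(w[:,2]>.196)&(w[:,2]<.2045)&(abs(w[:,0]-.465)<.02)&(abs(w[:,1]-.01)<.11)]
    if len(bq)>20:
        c=np.polyfit(bq[:,1],bq[:,0],1);k=abs(np.polyval(c,bq[:,1])-bq[:,0])<.004;c=np.polyfit(bq[k,1],bq[k,0],1)
        print("  bar x=%.4f*y+%.4f"%tuple(c),k.sum())
    # highest z profile in bar
    c=(.088,.4635)
    bq=w[(abs(w[:,0]-.0885*w[:,1]-.4625)<.006)&(w[:,2]>.18)&(w[:,2]<.21)]
    print("  prof",[(int(y*1000),round(float(np.percentile(bq[k,2],92))*1000)) for y in np.arange(-.06,.10,.004) if (k:=abs(bq[:,1]-y)<.002).sum()>2])
    if n[1:]=="wrist" or "side" in n:
        for nm,z in(("L post",(.14,.165)),("R",(-.15,-.09))):
            k=(w[:,2]>.17)&(w[:,2]<.21)&(w[:,1]>z[0])&(w[:,1]<z[1])&(abs(w[:,0]-.465)<.03)
            if k.sum()>5:print("  ",nm,np.round(np.percentile(w[k],[2,50,98],axis=0),3).tolist())
p=dict(np.load("pics/bwrist.npz"));a=cv2.resize(p["frame"][200:440,260:400],None,fx=2.5,fy=2.5,interpolation=2)
p=dict(np.load("pics/bside.npz"));b=cv2.resize(p["frame"][170:290,270:380],None,fx=4,fy=4,interpolation=2)
im=np.zeros((600,800,3),np.uint8);im[:a.shape[0],:a.shape[1]]=a;im[:b.shape[0],355:355+b.shape[1]]=b[:,:445];cv2.imwrite("pics/z.png",im[:,:,::-1])
E
```

```text
awrist tab 430 [[0.4226, 0.2547, 0.1466], [0.4314, 0.2645, 0.1656], [0.4401, 0.2691, 0.1677]]
  top rect 326 [[0.4234, 0.2545, 0.1612], [0.4402, 0.269, 0.168]] ((432.07745361328125, 261.594970703125), (17.33612060546875, 15.283227920532227), 0.22372964024543762)
  axis [0.39916093 0.26155821 0.02295575] 381
  bar x=0.0573*y+0.4650 270
  prof [(60, 187), (64, 191), (68, 196), (72, 200), (76, 200), (80, 203), (84, 203), (88, 203), (92, 203), (96, 200)]
   L post [[0.466, 0.141, 0.175], [0.472, 0.156, 0.199], [0.48, 0.16, 0.202]]
bwrist tab 537 [[0.4236, 0.2529, 0.1511], [0.4323, 0.2597, 0.166], [0.4407, 0.2677, 0.168]]
  top rect 478 [[0.4235, 0.2532, 0.1624], [0.4407, 0.2682, 0.1682]] ((431.93212890625, 260.7203063964844), (15.863127708435059, 17.604480743408203), 89.9092025756836)
  axis [0.39943129 0.26085471 0.02282297] 405
  bar x=0.0504*y+0.4660 1159
  prof [(-60, 202), (-55, 203), (-51, 203), (-47, 202), (-43, 200), (-39, 200), (-35, 200), (-31, 200), (-27, 200), (-23, 200), (-19, 200), (-15, 200), (-11, 200), (-7, 199), (-3, 190), (0, 190), (4, 190), (8, 190), (12, 200), (16, 2
[... 1258 characters left out ...]
79]] ((428.515380859375, 259.9381408691406), (16.61119842529297, 18.220680236816406), 33.45728302001953)
  bar x=0.0518*y+0.4648 144
  prof [(-60, 200), (-55, 201), (-51, 203), (-47, 203), (-39, 199), (-35, 199), (-31, 197), (-27, 200), (-23, 198), (-19, 198), (-15, 198), (-11, 200), (-7, 198), (-3, 189), (0, 190), (8, 190), (12, 198), (16, 200), (20, 194), (24, 200), (28, 198), (32, 200), (36, 198), (40, 200), (44, 195), (48, 200), (52, 199), (56, 200), (60, 200), (64, 200), (68, 197), (72, 200), (76, 197), (80, 202), (84, 203), (88, 204)]
   L post [[0.465, 0.14, 0.173], [0.467, 0.149, 0.191], [0.478, 0.16, 0.203]]
   R [[0.452, -0.13, 0.173], [0.455, -0.117, 0.19], [0.467, -0.091, 0.202]]
```

View pics/z.png

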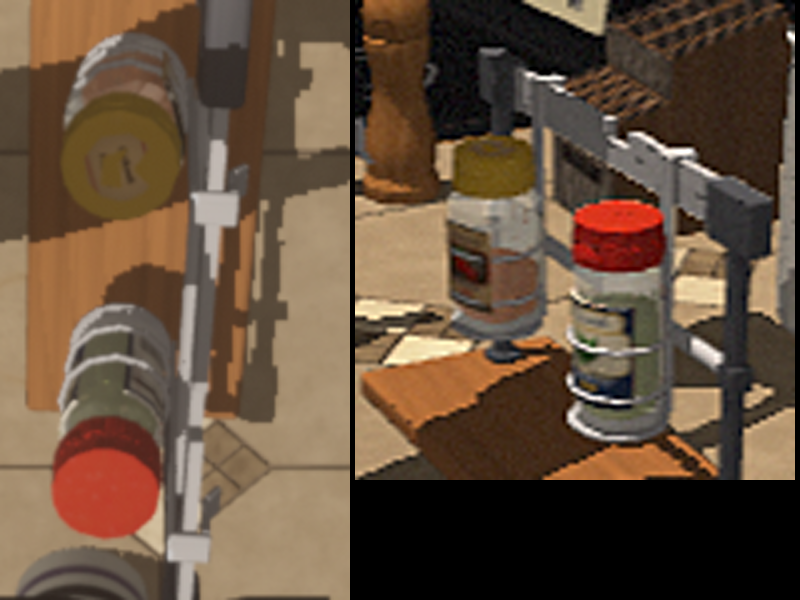

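The notch shows in depth too, at y from about -6 to +11 mm (bar top 200 mm, floor 190 mm). The cup axis is at (0.399, 0.261), the tab at (0.432, 0.261), and the yaw is about 0. I'll grasp now.

```bash
python3 -m pendant '[[0,0,0,0.05,-0.01,0,0.5],[0,0,0,0.10,-0.019,0.02,0.5],[0,0,0,0.12,-0.019,0.06,0.5],[0,0,0,0.12,-0.019,0.11,0.5],[0,0,0,0.12,-0.019,0.16,0.5],[0,0,0,0.12,-0.019,0.20,0.5],[0,0,0,0.12,-0.019,0.22,0.5],[0,0,0,0.12,-0.019,0.224,0.5],[0,0,0,0.12,-0.019,0.224,0.5],[0,0,0,0.12,-0.019,0.224,0.5]]'
python3 - <<'E'
from m import *
look("c",["cup"],("wrist",))
p=dict(np.load("pics/cwrist.npz"));w,u,v=cloud(p)
o=bot.get_obs();print(o["eef_pos"])
q=w[(abs(w[:,0]-.432)<.014)&(abs(w[:,1]-.261)<.014)&(w[:,2]>.15)&(w[:,2]<.175)]
print(len(q),np.percentile(q,[3,97],axis=0))
E
```

```text
clock: 4.78
eef_pos: [0.433, 0.2613, 0.1387]
eef_rot: [0.707, 0.707, 0.001, 0.0]
ft_force: [1.2, 0.3, 0.2]
finger_gap: 0.0427
gripper_force: 0.0
wrist cup 0.72 [210. 195. 345. 369.] 13215 [[0.378, 0.24, 0.003], [0.411, 0.263, 0.084], [0.441, 0.285, 0.167]]
[0.43273806 0.26120668 0.13857627]
2952 [[0.42385822 0.25500099 0.15151517]
 [0.4404248  0.26902461 0.16754584]]
```

View pics/cwrist.png

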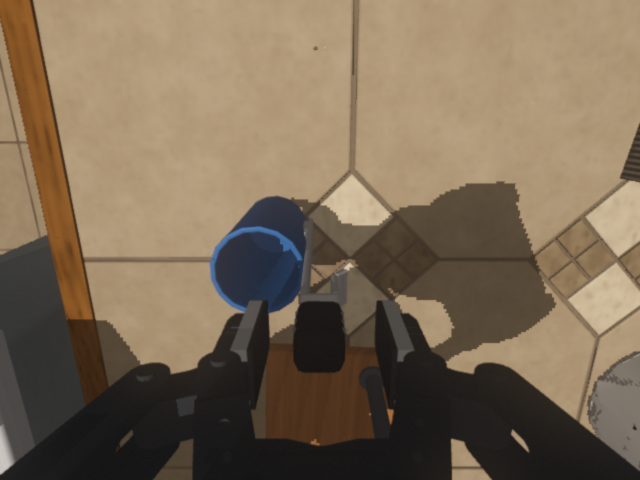

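The tab at (320, 335) sits centred between the pads at columns 262 and 385, with the hook below it. I'll close and lift.

```bash
python3 -m pendant '[[0,0,0,0,0,0,0],[0,0,0,0,0,0,0],[0,0,0,0,0,0,0],[0,0,0,0,0,0,0],[0,0,0,0,0,0,0],[0,0,0,0,0,0,0]]'; python3 -m pendant '[[0,0,0,0,0,-0.01,0],[0,0,0,0,0,-0.04,0],[0,0,0,0,0,-0.08,0],[0,0,0,0,0,-0.13,0],[0,0,0,0,0,-0.18,0],[0,0,0,0,0,-0.22,0],[0,0,0,0,0,-0.235,0],[0,0,0,0,0,-0.235,0],[0,0,0,0,0,-0.235,0]]'
python3 - <<'E'
from m import *
look("d",["cup"],("wrist","scene","side"))
for n in("dwrist","dscene","dside"):
    p=dict(np.load(f"pics/{n}.npz"));w,u,v=cloud(p);f=p["frame"][v,u].astype(int)
    q=w[(abs(w[:,0]-.40)<.05)&(abs(w[:,1]-.261)<.05)&(w[:,2]>.18)&(w[:,2]<.345)&(f[:,2]>f[:,0]+25)]
    print(n,len(q),np.percentile(q,[1,99],axis=0).round(4).tolist())
    from scipy.optimize import least_squares
    for z0,z1 in((.23,.27),(.29,.322)):
        k=q[(q[:,2]>z0)&(q[:,2]<z1)]
        if len(k)>30:print(z0,least_squares(lambda c:np.hypot(k[:,0]-c[0],k[:,1]-c[1])-.025,[.4,.261],loss="soft_l1",f_scale=.002).x.round(4),len(k))
o=bot.get_obs();print(o["eef_pos"],o["eef_rot"],o["ft_force"],o["finger_gap"])
E
```

```text
clock: 5.62
eef_pos: [0.4327, 0.2611, 0.1381]
eef_rot: [0.707, 0.707, 0.001, 0.0]
ft_force: [1.3, 0.5, 5.4]
finger_gap: 0.0172
gripper_force: 59.9
clock: 6.75
eef_pos: [0.4306, 0.2601, 0.3695]
eef_rot: [0.707, 0.707, -0.002, -0.001]
ft_force: [0.4, -0.5, -2.4]
finger_gap: 0.0172
gripper_force: 59.0
wrist cup 0.95 [211. 196. 349. 372.] 13024 [[0.377, 0.239, 0.235], [0.408, 0.262, 0.315], [0.439, 0.284, 0.399]]
scene cup 0.62 [252. 161. 295. 266.] 2236 [[0.375, -0.092, 0.071], [0.4, 0.272, 0.3], [0.64, 0.287, 0.394]]
side cup 0.67 [243.  88. 269. 168.] 1049 [[0.375, 0.237, 0.235], [0.398, 0.246, 0.294], [0.438, 0.283, 0.39]]
dwrist 5157 [[0.3752, 0.2373, 0.2343], [0.4208, 0.2838, 0.3241]]
0.23 [0.401  0.2661] 1229
0.29 [0.3979 0.2643] 1975
dscene 1177 [[0.3743, 0.2401, 0.2354], [0.4194, 0.2879, 0.3232]]
0.23 [0.4002 0.2612] 363
0.29 [0.4004 0.2643] 543
dside 847 [[0.3744, 0.2356, 0.2345], [0.4184, 0.2844, 0.324]]
0.23 [0.3998 0.2644] 303
0.29 [0.3992 0.2632] 322
[0.43151166 0.26058165 0.37126815] [ 7.06750532e-01  7.07462272e-01 -8.53749493e-04 -3.02080005e-04] [-0.55214176  0.2433066  -2.09349886] 0.016858130900567193
```

```bash
python3 -m pendant '[[0,0,0.01,-0.015,0.002,0,0],[0,0,0.02,-0.045,0.007,0,0],[0,0,0.03,-0.085,0.013,0,0],[0,0,0.04,-0.13,0.019,0,0],[0,0,0.05,-0.175,0.025,0,0],[0,0,0.054,-0.212,0.03,0,0],[0,0,0.054,-0.232,0.034,0,0],[0,0,0.054,-0.239,0.0345,0,0],[0,0,0.054,-0.239,0.0345,0,0],[0,0,0.054,-0.239,0.0345,0,0],[0,0,0.054,-0.239,0.0345,0,0]]'
cat > meas.py <<'E'
from m import *
from scipy.optimize import least_squares
def meas(n):
    o=bot.get_obs();e=o["eef_pos"];print(np.round(e,4),np.round(o["eef_rot"],4),np.round(o["ft_force"],2),"tilt",R.from_quat(o["eef_rot"]).as_matrix()[:2,2].round(4))
    for c in("wrist","scene","side"):
        p=bot.capture(c);save(p,n+c);w,u,v=cloud(p);f=p["frame"][v,u].astype(int)
        z0=e[2]-.137
        q=w[(abs(w[:,0]-e[0]+.033)<.05)&(abs(w[:,1]-e[1])<.05)&(w[:,2]>z0-.02)&(w[:,2]<z0+.11)&(f[:,2]>f[:,0]+25)]
        if len(q)>30:
            print(c,len(q),np.percentile(q,[1,99],axis=0).round(4).tolist(),"axis",least_squares(lambda a:np.hypot(q[:,0]-a[0],q[:,1]-a[1])-.025,[e[0]-.033,e[1]],loss="soft_l1",f_scale=.002).x.round(4))
        h=w[(abs(w[:,0]-.054*w[:,1]-.4655)<.012)&(w[:,2]>.2012)&(w[:,2]<.209)]
        for a,b in((.06,.12),(-.08,-.03)):
            k=h[(h[:,1]>a)&(h[:,1]<b)]
            if len(k)>4:print("  hook",len(k),k.mean(0).round(4))
        bq=w[(w[:,2]>.197)&(w[:,2]<.2015)&(abs(w[:,0]-.054*w[:,1]-.4655)<.006)&(abs(w[:,1]-.02)<.05)]
        if len(bq)>10:print("  bar x-.054y",np.percentile(bq[:,0]-.054*bq[:,1],[5,50,95]).round(4),len(bq))
E
python3 -c "
from meas import *
meas('e')"
```

```text
clock: 8.43
eef_pos: [0.4664, 0.0225, 0.3723]
eef_rot: [0.725, 0.689, 0.0, -0.0]
ft_force: [0.3, 0.2, -1.3]
finger_gap: 0.017
gripper_force: 58.9
[0.4664 0.0225 0.3723] [ 7.251e-01  6.886e-01  1.000e-04 -1.000e-04] [ 0.29  0.15 -1.26] tilt [-0.0001  0.0002]
wrist 5389 [[0.4122, 0.0021, 0.2368], [0.4574, 0.0483, 0.3266]] axis [0.4339 0.0286]
  hook 323 [0.4703 0.0856 0.2024]
  bar x-.054y [0.464  0.4664 0.4682] 567
scene 295 [[0.4138, 0.0038, 0.2827], [0.4559, 0.0538, 0.3257]] axis [0.4328 0.0264]
  hook 17 [0.4704 0.0896 0.2021]
  bar x-.054y [0.4638 0.467  0.4696] 42
side 1124 [[0.4101, 0.0001, 0.2368], [0.4555, 0.0472, 0.3259]] axis [0.4354 0.0275]
  hook 16 [0.4698 0.0845 0.2026]
  hook 21 [ 0.4619 -0.0543  0.2025]
  bar x-.054y [0.463  0.4654 0.4696] 54
```

View pics/ewrist.png

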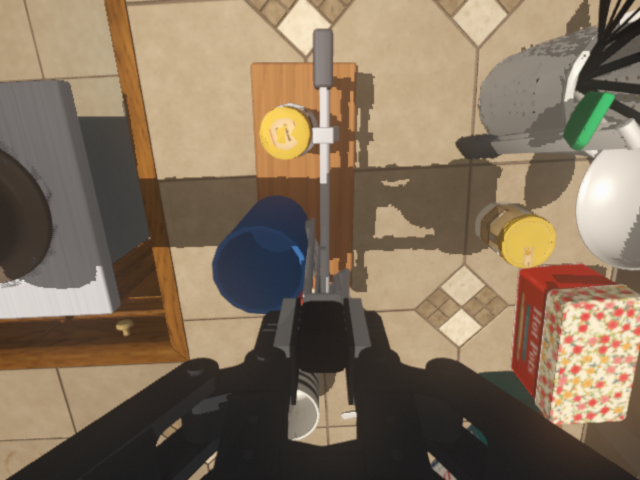

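```bash
python3 -m pendant '[[0,0,0,0,0.0007,0.01,0],[0,0,0,0,0.0007,0.03,0],[0,0,0,0,0.0007,0.055,0],[0,0,0,0,0.0007,0.08,0],[0,0,0,0,0.0007,0.105,0],[0,0,0,0,0.0007,0.122,0],[0,0,0,0,0.0007,0.132,0],[0,0,0,0,0.0007,0.132,0],[0,0,0,0,0.0007,0.132,0]]'
python3 -c "
from meas import *
meas('f')
a=cv2.imread('pics/fwrist.png')[150:400,200:450];a=cv2.resize(a,(400,400),interpolation=2)
b=cv2.imread('pics/fside.png')[120:290,260:400];b=cv2.resize(b,(400,486),interpolation=2)
im=np.zeros((486,800,3),np.uint8);im[:400,:400]=a;im[:,400:]=b;cv2.imwrite('pics/f.png',im)"
```

```text
clock: 9.7
eef_pos: [0.4681, 0.0217, 0.2412]
eef_rot: [0.726, 0.688, 0.001, 0.001]
ft_force: [0.1, -0.1, -1.0]
finger_gap: 0.0168
gripper_force: 58.9
[0.4681 0.0217 0.2412] [7.256e-01 6.881e-01 6.000e-04 7.000e-04] [ 0.14 -0.12 -1.  ] tilt [ 0.0019 -0.0001]
wrist 4783 [[0.4135, 0.001, 0.1057], [0.4591, 0.0467, 0.1954]] axis [0.4364 0.0281]
  hook 923 [0.4707 0.0853 0.2024]
  hook 501 [ 0.4638 -0.0535  0.2024]
  bar x-.054y [0.4641 0.4661 0.4685] 1130
scene 104 [[0.4175, 0.0067, 0.1074], [0.4498, 0.0489, 0.1921]] axis [0.4385 0.0257]
  hook 14 [0.4711 0.0888 0.2022]
  hook 13 [ 0.4638 -0.0496  0.2021]
  bar x-.054y [0.4606 0.4652 0.4692] 54
side 886 [[0.4121, -0.0013, 0.106], [0.458, 0.0479, 0.1952]] axis [0.4373 0.0264]
  hook 20 [0.469  0.0872 0.2024]
  hook 22 [ 0.4623 -0.0549  0.2024]
  bar x-.054y [0.4601 0.4643 0.4686] 45
```

View pics/f.png

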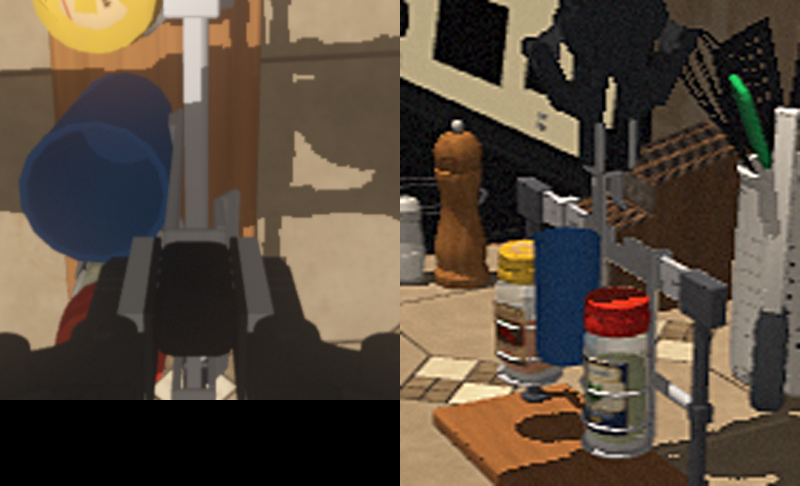

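```bash
python3 -m pendant '[[0,0,0,0,-0.0006,0.004,0],[0,0,0,0,-0.0006,0.009,0],[0,0,0,0,-0.0006,0.015,0],[0,0,0,0,-0.0006,0.021,0],[0,0,0,0,-0.0006,0.027,0],[0,0,0,0,-0.0006,0.031,0],[0,0,0,0,-0.0006,0.033,0],[0,0,0,0,-0.0006,0.033,0],[0,0,0,0,-0.0006,0.033,0]]'
python3 -c "
from h import *
o=bot.get_obs();print(o['eef_pos'],o['ft_force'],o['moment'])"
```

```text
clock: 10.98
eef_pos: [0.4669, 0.0218, 0.2075]
eef_rot: [0.726, 0.688, 0.0, 0.0]
ft_force: [-0.3, 0.2, -1.5]
finger_gap: 0.0171
gripper_force: 59.0
[0.46687183 0.02175067 0.20749032] [-0.3451978   0.15389267 -1.54114672] [-0.01137205 -0.02334947 -0.02748755]
```

```bash
python3 -m pendant '[[0,0,0,0,0,0.001,0],[0,0,0,0,0,0.002,0],[0,0,0,0,0,0.003,0],[0,0,0,0,0,0.004,0],[0,0,0,0,0,0.004,0]]'; python3 -m pendant '[[0,0,0,0,0,0.0005,0],[0,0,0,0,0,0.001,0],[0,0,0,0,0,0.001,0]]';
```

```text
clock: 11.6
eef_pos: [0.4666, 0.0218, 0.2032]
eef_rot: [0.726, 0.688, -0.0, -0.0]
ft_force: [-0.1, -0.2, -2.0]
finger_gap: 0.0169
gripper_force: 59.0
clock: 11.98
eef_pos: [0.4667, 0.0218, 0.203]
eef_rot: [0.726, 0.688, 0.0, 0.0]
ft_force: [-2.4, -0.5, 4.2]
finger_gap: 0.0171
gripper_force: 59.7
```

```bash
python3 -m pendant '[[0,0,0,-0.001,0,0,0],[0,0,0,-0.002,0,0,0],[0,0,0,-0.003,0,0,0],[0,0,0,-0.004,0,0,0],[0,0,0,-0.005,0,0,0],[0,0,0,-0.006,0,0,0]]'; python3 -m pendant '[[0,0,0,-0.001,0,0,0],[0,0,0,-0.002,0,0,0],[0,0,0,-0.003,0,0,0],[0,0,0,-0.004,0,0,0],[0,0,0,-0.005,0,0,0],[0,0,0,-0.006,0,0,0]]'
python3 -m pendant '[[0,0,0,-0.001,0,0,0],[0,0,0,-0.002,0,0,0],[0,0,0,-0.003,0,0,0]]'
```

```text
clock: 12.72
eef_pos: [0.4675, 0.0162, 0.203]
eef_rot: [0.726, 0.688, 0.001, 0.001]
ft_force: [-0.2, 4.6, 5.0]
finger_gap: 0.0171
gripper_force: 59.8
clock: 13.48
eef_pos: [0.4671, 0.0101, 0.2029]
eef_rot: [0.726, 0.688, 0.001, 0.001]
ft_force: [1.1, 4.7, 6.0]
finger_gap: 0.0169
gripper_force: 59.8
clock: 13.85
eef_pos: [0.4668, 0.007, 0.2028]
eef_rot: [0.726, 0.688, 0.001, 0.001]
ft_force: [1.6, 3.4, 4.3]
finger_gap: 0.0168
gripper_force: 59.8
```

```bash
python3 -m pendant '[[0,0,0,-0.0005,0,0,0],[0,0,0,-0.001,0,0,0],[0,0,0,-0.0015,0,0,0]]'; python3 -m pendant '[[0,0,0,-0.0005,0,0,0],[0,0,0,-0.001,0,0,0],[0,0,0,-0.001,0,0,0]]'; python3 -m pendant '[[0,0,0,-0.0005,0,0,0],[0,0,0,-0.001,0,0,0],[0,0,0,-0.001,0,0,0]]'
```

```text
clock: 14.22
eef_pos: [0.4665, 0.0054, 0.2026]
eef_rot: [0.726, 0.688, 0.001, 0.0]
ft_force: [0.8, 3.9, 5.8]
finger_gap: 0.0172
gripper_force: 59.8
clock: 14.6
eef_pos: [0.4645, 0.0033, 0.2012]
eef_rot: [0.725, 0.688, -0.002, -0.0]
ft_force: [-0.9, -0.4, -2.2]
finger_gap: 0.0171
gripper_force: 59.0
clock: 14.98
eef_pos: [0.465, 0.003, 0.2016]
eef_rot: [0.726, 0.688, -0.001, -0.0]
ft_force: [0.3, -0.4, -1.4]
finger_gap: 0.0167
gripper_force: 59.1
```

```bash
python3 -m pendant '[[0,0,0,0,0,0.001,0],[0,0,0,0,0,0.002,0],[0,0,0,0,0,0.003,0],[0,0,0,0,0,0.003,0]]';python3 -m pendant '[[0,0,0,0,0,0.001,0],[0,0,0,0,0,0.002,0],[0,0,0,0,0,0.003,0],[0,0,0,0,0,0.004,0],[0,0,0,0,0,0.004,0]]';  python3 -m pendant '[[0,0,0,0,0,0.0007,0],[0,0,0,0,0,0.0014,0],[0,0,0,0,0,0.0014,0]]'
```

```text
clock: 15.48
eef_pos: [0.4656, 0.0033, 0.1991]
eef_rot: [0.726, 0.688, -0.0, -0.0]
ft_force: [-1.0, -0.2, -1.4]
finger_gap: 0.0171
gripper_force: 59.0
clock: 16.1
eef_pos: [0.4656, 0.0033, 0.1952]
eef_rot: [0.726, 0.688, -0.0, -0.0]
ft_force: [0.1, -0.6, -1.4]
finger_gap: 0.0172
gripper_force: 59.0
clock: 16.48
eef_pos: [0.4656, 0.0033, 0.1938]
eef_rot: [0.726, 0.688, -0.0, -0.0]
ft_force: [0.2, -0.5, -1.7]
finger_gap: 0.0171
gripper_force: 59.0
```

```bash
python3 -m pendant '[[0,0,0,0,0,0.0006,0],[0,0,0,0,0,0.0012,0],[0,0,0,0,0,0.0012,0]]'
```

```text
clock: 16.85
eef_pos: [0.4657, 0.0033, 0.193]
eef_rot: [0.726, 0.688, -0.0, 0.0]
ft_force: [-1.8, 0.4, 1.0]
finger_gap: 0.017
gripper_force: 59.4
```

It is seated: the tool dropped 10 mm and the force is back to light. I'll let go and rise.

```bash
python3 -m pendant '[[0,0,0,0,0,0,0.3],[0,0,0,0,0,0,0.4],[0,0,0,0,0,0,0.5],[0,0,0,0,0,0,0.5],[0,0,0,0,0,0,0.5]]'; python3 -m pendant '[[0,0,0,0,0,-0.005,0.5],[0,0,0,0,0,-0.02,0.5],[0,0,0,0,0,-0.05,0.5],[0,0,0,0,0,-0.09,0.5],[0,0,0,0,0,-0.13,0.5],[0,0,0,0,0,-0.16,0.5],[0,0,0,0,0,-0.16,0.5],[0,0,0,0,0,-0.16,0.5]]'
python3 - <<'E'
from m import *
look("g",["cup","jar_left","jar_right"],("wrist","side"))
for n in("gwrist","gside"):
    p=dict(np.load(f"pics/{n}.npz"));w,u,v=cloud(p)
    q=w[(abs(w[:,0]-.465)<.012)&(abs(w[:,1]-.004)<.015)&(w[:,2]>.195)&(w[:,2]<.24)];print(n,"tab",np.percentile(q,[3,97],axis=0).round(4).tolist())
    f=p["frame"][v,u].astype(int);q=w[(abs(w[:,0]-.432)<.04)&(abs(w[:,1]-.004)<.04)&(w[:,2]<.18)&(f[:,2]>f[:,0]+25)];print("blue",np.percentile(q,[1,99],axis=0).round(4).tolist())
a=cv2.imread('pics/gwrist.png')[100:420,180:440];a=cv2.resize(a,(400,492),interpolation=2)
b=cv2.imread('pics/gside.png')[160:290,270:390];b=cv2.resize(b,(400,433),interpolation=2)
im=np.zeros((492,800,3),np.uint8);im[:,:400]=a;im[:433,400:]=b;cv2.imwrite('pics/g.png',im)
E
```

```text
clock: 17.48
eef_pos: [0.4657, 0.0033, 0.1927]
eef_rot: [0.726, 0.688, 0.0, 0.0]
ft_force: [-0.5, 0.1, 1.0]
finger_gap: 0.0428
gripper_force: 0.0
clock: 18.48
eef_pos: [0.4652, 0.0033, 0.3523]
eef_rot: [0.726, 0.688, -0.0, -0.0]
ft_force: [0.4, 0.3, -0.2]
finger_gap: 0.0428
gripper_force: 0.0
wrist cup 0.98 [262. 168. 336. 236.] 3542 [[0.413, -0.016, 0.056], [0.441, 0.003, 0.126], [0.475, 0.028, 0.222]]
wrist jar_left 0.57 [256.  80. 339. 136.] 3525 [[0.418, 0.064, 0.016], [0.444, 0.086, 0.167], [0.481, 0.107, 0.203]]
wrist jar_right 0.56 [263. 225. 342. 302.] 3696 [[0.411, -0.072, 0.086], [0.438, -0.047, 0.174], [0.472, -0.03, 0.203]]
side cup 0.78 [311. 190. 341. 274.] 779 [[0.412, -0.015, 0.059], [0.422, -0.002, 0.128], [0.47, 0.029, 0.221]]
side jar_right 0.86 [322. 208. 353. 281.] 1474 [[0.409, -0.075, 0.067], [0.424, -0.066, 0.129], [0.459, -0.04, 0.187]]
gwrist tab [[0.4561, -0.003, 0.1985], [0.4732, 0.0163, 0.2227]]
blue [[0.4121, -0.0183, 0.0553], [0.4569, 0.0289, 0.1468]]
gside tab [[0.4553, -0.0063, 0.1963], [0.4715, 0.0095, 0.2221]]
blue [[0.411, -0.0171, 0.0555], [0.4481, 0.03, 0.1453]]
```

View pics/g.png

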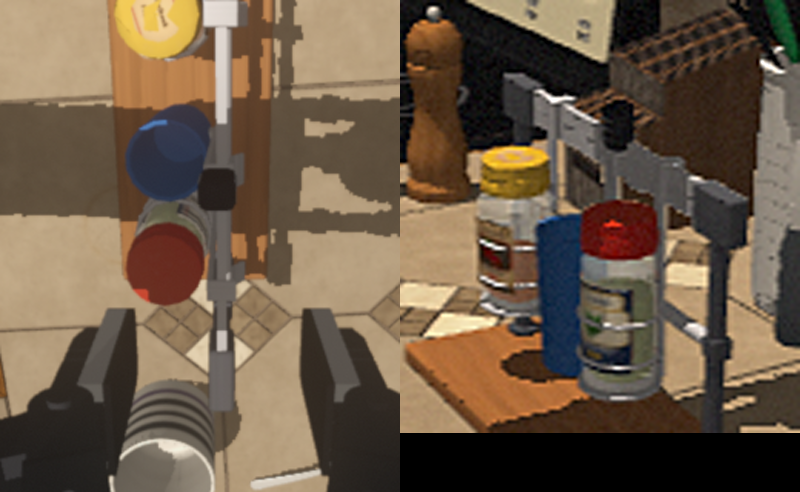

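The cup hangs at bottom 0.055 m and tab top 0.222 m, which matches the notch floor. Both jars are where they were, and the gripper is clear.

```bash
python3 -c "
from rig import bot
print(bot.close_job())"
```

```text
the job is handed in; nothing more can be done
None
```

The blue cup hangs upright by its hook, fully home in the bar's notch between the two jars, cup to the front; the jars have not moved, contact readings stayed around 6 N, and the job was handed in at about 19 s.

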